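# Find the stamped parts crate and push it to dispatch

### The job

One of the two grey parts crates has a green and white ring stamped on its underside. Tip both crates over onto their sides to see which one, then push the stamped crate, and only that one, along the bench until the yellow dispatch line runs under its middle; leave both crates lying on their sides. Only push with the fingertips: do not lift a crate off the bench, and leave everything else where it stands.

Things in the scene. Friction and masses are not known exactly. Their poses are not given: they have to be found in the camera images.
- stamped_centre (a point): Centre of the crate with the stamp (green ring on a 60 mm white disc) underneath. Both crates look alike: empty open-topped grey box, 70 (x) by 110 (y) by 120 mm (z), solid 4 mm walls, 0.2 to 0.36 kg. z points out of the mouth (up at start), x away from the robot (yaw within 0.2 rad). Tipped towards the robot, it shows its underside to the camera across the bench.
- plain_centre (a point): Centre of the other crate, same size and axes, underside bare grey. Pushed near the top of a wide (110 mm) face, a crate tips over the opposite bottom edge and, past about 30 degrees, falls onto its side, then 70 mm high; pushed low it slides. The floor is 4 mm thick, recessed 2 mm in the underside.
- dispatch_line (a point): Middle of the dispatch line: straight yellow tape flat on the bench, 25 mm wide, 700 mm long, between the robot and the crates; the tape runs along its y axis, its x axis points across it, away from the robot.
- capacitor: Bystander: blue upright electrolytic capacitor can, 32 mm diameter, 60 mm tall, standing behind the crates; origin at the centre of its underside.
- solder: Bystander: aluminium solder spool standing upright, 60 mm diameter, 45 mm tall; origin at the centre of its underside.
- knob: Bystander: dark amplifier control knob, 38 mm diameter, 22 mm tall; origin at the centre of its underside.
- mug: Bystander: white mug, 76 mm rim, 90 mm tall; origin at the centre of its underside.
- jar: Bystander: amber screw jar, 60 mm diameter, 75 mm tall; origin at the centre of its underside.
- transformer: Bystander: mains transformer in a row with the crates, steel core with copper winding, 80 x 88 x 70 mm; origin at the centre of its underside.
- screwdriver: Bystander: screwdriver lying on the bench; origin at the middle of its handle-to-tip length, underneath.
There are look-alikes about, which are no part of the job. Leave any purple or turquoise look-alike of the part that bears stamped_centre alone.

How it is judged:
On the way, in this order (a step that is already met when the one before it is completed fails the run):
1. one crate is tipped over onto its side (angle between any of stamped_centre, plain_centre's own z axis and vertical above 1.4 rad), for 0.2 s.
2. both crates are tipped over, before the stamped one is on the line (angle between each of stamped_centre, plain_centre's own z axis and vertical above 1.4 rad), for 0.2 s.
3. the stamped crate is pushed onto the dispatch line (x of stamped_centre in the frame of dispatch_line between -0.03 and 0.03 m), for 0.2 s.
At the end, for the whole second after the job is handed in: Both crates lie on their sides (within 0.12 rad) on the bench, at rest; the stamped crate's centre is within 30 mm of the dispatch line, measured across the line, and within its length; the other crate's centre is more than 45 mm from the line (all of step 3 and angle between stamped_centre's own z axis and vertical between 1.45 and 1.69 rad and angle between plain_centre's own z axis and vertical between 1.45 and 1.69 rad and y of stamped_centre in the frame of dispatch_line between -0.34 and 0.34 m and (x of plain_centre in the frame of dispatch_line above 0.045 m or x of plain_centre in the frame of dispatch_line below -0.045 m) and height (world z) of stamped_centre between 0.02 and 0.07 m and height (world z) of plain_centre between 0.02 and 0.07 m and linear speed of each of stamped, plain below 0.01 m/s); the robot touches nothing.
It fails at once if the stamped crate is lifted or carried (its lowest edge clearly off the bench) (height (world z) of stamped_centre above 0.105 m or (angle between stamped_centre's own z axis and vertical below 0.15 rad and height (world z) of stamped_centre above 0.085 m) or (angle between stamped_centre's own z axis and vertical between 1.45 and 1.69 rad and height (world z) of stamped_centre above 0.08 m)).
It fails at once if the other crate is lifted or carried (its lowest edge clearly off the bench) (height (world z) of plain_centre above 0.105 m or (angle between plain_centre's own z axis and vertical below 0.15 rad and height (world z) of plain_centre above 0.085 m) or (angle between plain_centre's own z axis and vertical between 1.45 and 1.69 rad and height (world z) of plain_centre above 0.08 m)).
It fails at once if a bystander is moved more than 30 mm (distance of any of capacitor, solder, knob, mug, jar, transformer, screwdriver from where it was at the start of the episode above 0.03 m).
It also fails if it takes over 54 s, if anything falls off the work surface, if the arm or the gripper's body presses on something with over 40 N, if the wrist force passes 120 N, or if a joint passes its speed limit or range.

### The arm

A 6-joint arm with a two-finger parallel gripper is mounted at the origin on the work surface. World frame = base frame: x ahead of the robot, y to its left, z up, the work surface at z = 0. Lengths are in m, angles in rad, forces in N, time in s.
With the tool pointing down it reaches from about 0.3 to 0.95 m from the base axis. Payload 3.1 kg.
Tool frame: the origin (TCP) lies midway between the tips of the shut fingers; the grasp point (between the pads) lies 19 mm behind it (ctrl.grip_point_offset is the distance from the TCP to the grasp point, in m); z points along the fingers, y is the line along which they close (so a half turn about z gives the same grasp; the last joint's range is limited). The gripper opens to 85 mm and grips with 20 to 120 N. Pads are 22 mm wide; open, the fingers measure 114 mm over their backs; the gripper's body (76 mm by 85 mm) begins 54 mm behind the grasp point. The pads swing forward as they close: fully open they stand 13 mm farther back than shut.
Start: joints at [1.136, 0.308, 1.634, -0, 1.2, -0.07], TCP at [0.223, 0.584, 0.231] pointing down, gripper open.
Joint ranges: [-3.06, 3.06], [-0.79, 1.96], [0.05, 2.63], [-1.19, 4.34], [0.05, 2.64], [-2.94, 2.94]. Speed limits (rad/s): [2.79, 2.79, 3.14, 3.14, 3.14, 3.14].

### API

Orientations are given as [roll, pitch, yaw] about the fixed x, y, z axes, in that order (R = Rz(yaw) Ry(pitch) Rx(roll)).
In Python, from workcell import ctrl gives the robot as it stands. Calls block until the motion is done:
- ctrl.reach(position, orientation): joint-space move of the TCP to a pose.
- ctrl.servo_line(position, velocity=0.15, orientation=None, force_limit=None): straight line of the TCP; orientation=None keeps the orientation; velocity is the mean speed in m/s. With force_limit (N) it stops when the force on the tool has changed by that much, and returns True; else False.
- ctrl.set_joints(angles): joint-space move.
- ctrl.grip(opening, effort=None): finger opening in m; effort is the grip in N (None keeps the last); returns when the fingers have stopped.
- ctrl.pause(seconds).
- ctrl.ik(position, orientation): joint angles nearest the present ones, or None.
- ctrl.read_state(): the state.
- ctrl.camera(name): name is "side" or "top" or "wrist"; returns the picture (384x512x3 uint8, blue, green, red); there is no depth.
- ctrl.camera_info(name): a dict with "mtx" (3x3 intrinsics, pixels), "distortion" ([k1, k2, p1, p2, k3] as OpenCV has them; the pictures are not rectified), "rvec" (rotation vector, rad) and "tvec" (3), from world to camera coordinates, as OpenCV has them; the wrist camera has in their place "tool_from_camera" (4x4, takes a point from camera to tool coordinates, whose origin is the TCP and whose axes are the flange's). Camera axes: x right, y down, z forward; pixel columns grow to the right and rows downward; lengths in m; the calibration is good to about 2 mm. A picture is of the moment at which its call begins: read the wrist's pose just before it. camera_info takes no time and is no camera call.
A pose or a line that the arm cannot do raises ctrl.MotionError and nothing moves.
- ctrl.close_job(): hands the job in; it is judged then, once.
The state is a dict: "clock": time; "joint_pos": joint angles; "joint_vel": joint speeds; "joint_efforts": joint torques, N m; "position": TCP position; "tcp_rot": TCP orientation; "ft_force": force on the tool from outside, world axes, zero at the start; "moment": the same for the moment, N m; "gripper_width": finger opening in m; "gripper_force": force on a finger pad.
Only numpy, scipy, OpenCV 4.12 (cv2) and the standard library are available. Lean on these libraries where they do the work, as an engineer would, in place of code of your own. Each camera call takes 0.05 s, during which the arm holds its last target. There are 200 camera calls.

## Working session

There is one attempt and no reset: what is moved stays moved. The work goes in short steps, each a Python script; the robot and the scene stay as the last script left them, time stands still between calls to the robot, and variables do not carry over. Pictures are saved under pics/ and viewed, at most 10 in all, crops included, and the job is handed in when it is done.

```bash
mkdir -p pics; cat > h.py <<'E'
import numpy as np, cv2
from workcell import ctrl
def rays(name,px):
    c=ctrl.camera_info(name); K=np.array(c["mtx"],float); D=np.array(c["distortion"],float)
    R=cv2.Rodrigues(np.array(c["rvec"],float))[0]; t=np.array(c["tvec"],float).ravel()
    u=cv2.undistortPoints(np.array(px,float).reshape(-1,1,2),K,D).reshape(-1,2)
    d=np.c_[u,np.ones(len(u))]@R
    return -R.T@t, d
def plane(name,px,z):
    o,d=rays(name,px); z=np.broadcast_to(z,len(d))
    return o+d*((z-o[2])/d[:,2])[:,None]
E
python3 - <<'E'
from h import *
for n in("top","side"):
    im=ctrl.camera(n); cv2.imwrite(f"pics/{n}0.png",cv2.resize(im,(800,600)))
    cv2.imwrite(f"{n}0_raw.png",im); print(n,rays(n,[[256,192]]))
s=ctrl.read_state();print(s["clock"],s["position"],s["tcp_rot"])
E
```

```text
top (array([ 0.30085642, -0.05192883,  1.37635411]), array([[ 0.17181101,  0.00250518, -0.98519367]]))
side (array([ 0.21559698, -0.96319606,  0.81012636]), array([[ 0.22727875,  0.7710825 , -0.59491061]]))
0.1 [0.22267758 0.5831865  0.23017756] [-3.13952312e+00 -1.36999811e-04  2.77684150e+00]
```

View pics/top0.png

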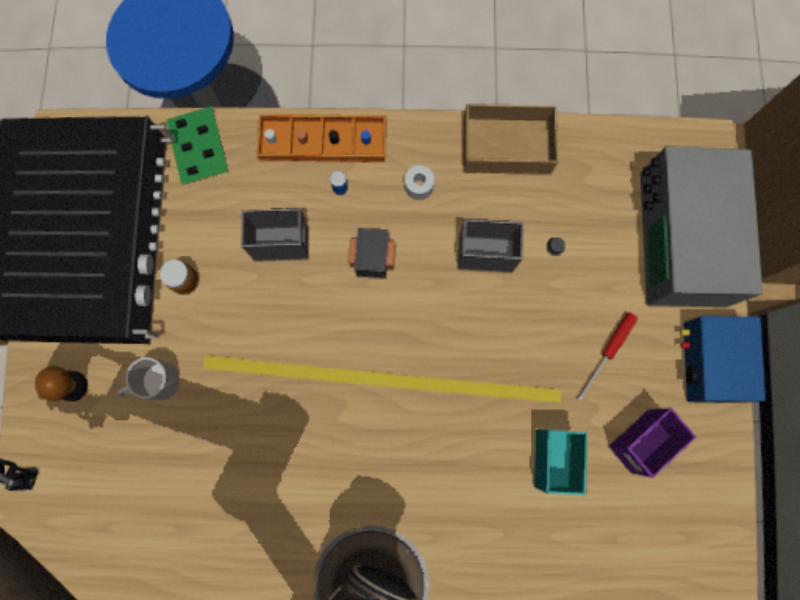

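View pics/side0.png

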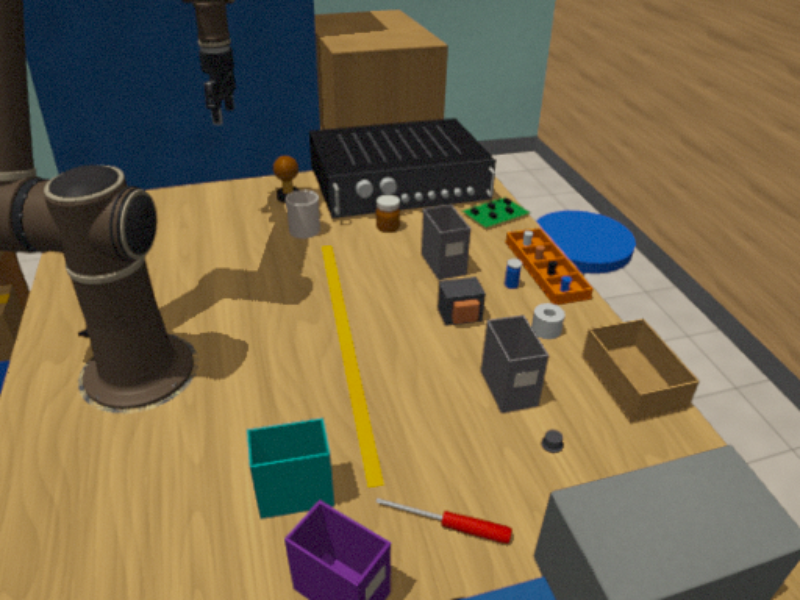

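The top view shows the left crate near (275,233) and the right crate near (491,245), with the transformer between them at (372,252). The line runs from (205,362) to (560,396). The side view agrees. I'll crop in on the crates to get their corners.

```bash
python3 - <<'E'
from h import *
im=cv2.imread("top0_raw.png")
a=cv2.resize(im[125:180,148:206],None,fx=6.8,fy=6.8,interpolation=cv2.INTER_CUBIC)
b=cv2.resize(im[125:180,286:344],None,fx=6.8,fy=6.8,interpolation=cv2.INTER_CUBIC)
cv2.imwrite("pics/crop.png",np.hstack([a,b])); print(a.shape)
hsv=cv2.cvtColor(im,cv2.COLOR_BGR2HSV)
m=cv2.inRange(hsv,(22,150,90),(34,255,255))
c=max(cv2.findContours(m,0,2)[0],key=cv2.contourArea)
r=cv2.boxPoints(cv2.minAreaRect(c)); print("line",plane("top",r,0))
P=lambda u,v:[u*.64,v*.64]
for n,p,z in [("cap",(338,177),.06),("spool",(419,180),.045),("knob",(556,246),.022),("jar",(174,273),.075),("mug",(148,377),.09),("tr",(372,252),.07)]:
    print(n,plane("top",[P(*p)],z)[0].round(3))
E
```

```text
(374, 394, 3)
line [[ 0.39867969  0.33550512  0.        ]
 [ 0.42416208  0.33453321  0.        ]
 [ 0.37108484 -0.36342415  0.        ]
 [ 0.34599186 -0.36070989  0.        ]]
cap [0.772 0.076 0.06 ]
spool [ 0.773 -0.082  0.045]
knob [ 0.651 -0.355  0.022]
jar [0.573 0.381 0.075]
mug [0.374 0.412 0.09 ]
tr [0.62  0.006 0.07 ]
```

View pics/crop.png

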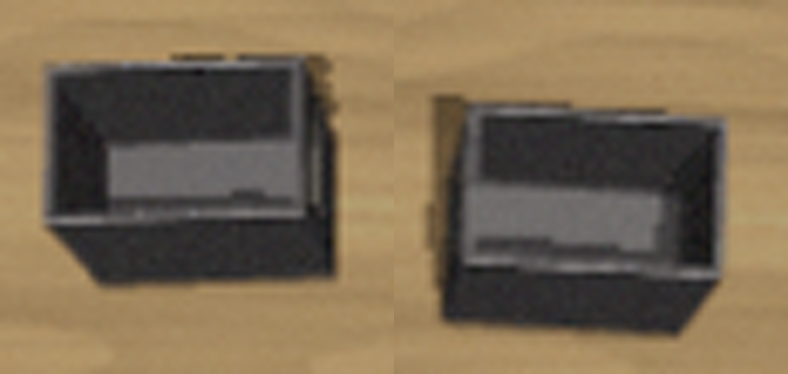

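The crop shows the rim corners clearly: left (45,66), (300,60), (305,214), (45,222); right (470,104), (725,120), (720,276), (462,262).

```bash
python3 - <<'E'
from h import *
for n,q,ox in [("L",[(45,66),(300,60),(305,214),(45,222)],148),("R",[(76,104),(331,120),(326,276),(68,262)],286)]:
    q=(np.array(q,float)+.5)/6.8-.5+[ox,125]
    p=plane("top",q,.12); print(n,p.round(3)[:,:2].tolist(),p.mean(0).round(3))
    e=(p[0]-p[1])+(p[3]-p[2]); print("yaw",np.arctan2(-e[0],e[1]))
    c=p.mean(0)
    for rpy in ([np.pi,0,np.pi],[np.pi,0,0],[np.pi,0,np.pi/2],[np.pi,0,-np.pi/2]):
        for dx in (.15,.09,-.15):
            j=ctrl.ik([c[0]+dx,c[1],.108],rpy); print(rpy[2],dx,None if j is None else np.round(j,2))
print(ctrl.camera_info("wrist"))
E
```

```text
L [[0.685, 0.249], [0.688, 0.14], [0.621, 0.135], [0.616, 0.245]] [0.653 0.192 0.12 ]
yaw 0.039987744611926314
3.141592653589793 0.15 [ 0.18  0.8   1.14  0.    1.2  -1.39]
3.141592653589793 0.09 [ 0.2   0.69  1.33  0.    1.12 -1.37]
3.141592653589793 -0.15 [ 0.28  0.3   1.93  0.    0.92 -1.29]
0 0.15 [ 0.18  0.8   1.14 -0.    1.2   1.75]
0 0.09 [ 0.2   0.69  1.33 -0.    1.12  1.77]
0 -0.15 [ 0.28  0.3   1.93 -0.    0.92  1.85]
1.5707963267948966 0.15 [ 0.18  0.8   1.14 -0.    1.2   0.18]
1.5707963267948966 0.09 [ 0.2   0.69  1.33 -0.    1.12  0.2 ]
1.5707963267948966 -0.15 [ 0.28  0.3   1.93 -0.    0.92  0.28]
-1.5707963267948966 0.15 None
-1.5707963267948966 0.09 None
-1.5707963267948966 -0.15 [ 0.28  0.3   1.93 -0.    0.92 -2.86]
R [[0.674, -0.163], [0.669, -0.271], [0.601, -0.268], [0.605, -0.16]] [ 0.637 -0.216  0.12 ]
yaw -0.040282310761738105
3.141592653589793 0.15 [-0.32  0.78  1.17  0.    1.19 -1.89]
3.141592653589793 0.09 [-0.35  0.68  1.35  0.    1.11 -1.92]
3.141592653589793 -0.15 [-0.5   0.29  1.94  0.    0.91 -2.07]
0 0.15 [-0.32  0.78  1.17 -0.    1.19  1.25]
0 0.09 [-0
[... 365 characters left out ...]
.68  1.35 -0.    1.11  2.8 ]
-1.5707963267948966 -0.15 [-0.5   0.29  1.94 -0.    0.91  2.64]
{'mtx': array([[328.00197647,   0.        , 247.83958184],
       [  0.        , 328.00197647, 192.98014791],
       [  0.        ,   0.        ,   1.        ]]), 'distortion': array([0.01736817, 0.        , 0.        , 0.        , 0.        ]), 'tool_from_camera': array([[ 3.02584737e-04, -9.59829711e-01, -2.80583024e-01,
         7.02384874e-02],
       [ 9.99999783e-01,  1.26072503e-04,  6.47140139e-04,
        -4.39581193e-05],
       [-5.85770528e-04, -2.80583159e-01,  9.59829541e-01,
        -1.42625436e-01],
       [ 0.00000000e+00,  0.00000000e+00,  0.00000000e+00,
         1.00000000e+00]])}
```

```bash
cat >> h.py <<'E'
def tip(c,yaw):
    O=[np.pi,0,yaw]; f=np.array([np.cos(yaw),np.sin(yaw)])
    at=lambda d,z:[*(np.array(c)+d*f),z]
    ctrl.reach(at(.085,.28),O); ctrl.grip(.06)
    ctrl.servo_line(at(.085,.108),.15)
    r=ctrl.servo_line(at(-.030,.108),.07,force_limit=40)
    s=ctrl.read_state(); print("pushed",r,s["position"].round(3),np.round(s["ft_force"],1))
    ctrl.pause(.5)
    ctrl.servo_line(at(-.01,.22),.2); ctrl.reach(at(.12,.27),O); ctrl.pause(.3)
    im=ctrl.camera("wrist"); return im
E
python3 - <<'E'
from h import *
p=ctrl.read_state()["position"]; ctrl.servo_line([p[0],p[1],.31],.2)
im=tip((.653,.192),.04)
cv2.imwrite("pics/wL.png",np.hstack([cv2.resize(im,(400,300)),cv2.resize(ctrl.camera("top"),(400,300))]))
print(ctrl.read_state()["clock"])
E
```

```text
pushed False [0.623 0.191 0.108] [-0.1  0.4 -0.6]
8.6417
```

View pics/wL.png

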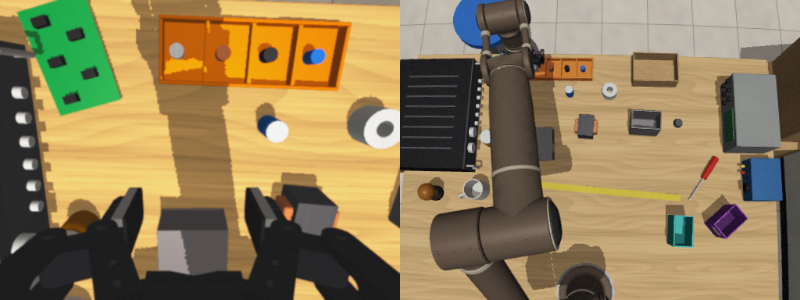

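The left crate lies on its side; in the wrist view (left half) it shows at (195,240), and no stamp can be made out. I'll tip the right one, then look at each from a tilted pose.

```bash
python3 - <<'E'
from h import *
ctrl.reach([.66,0,.33],[np.pi,0,0])
im=tip((.637,-.216),-.04)
def green(im):
    h=cv2.cvtColor(im,cv2.COLOR_BGR2HSV); m=cv2.inRange(h,(40,80,40),(85,255,255)); return m
n,l,st,ce=cv2.connectedComponentsWithStats(green(im)); print(st[1:,:].tolist())
cv2.imwrite("wR_raw.png",im)
v=[im]
for c in((.637,-.216),(.653,.192)):
    for t in (.6,.45,.3):
        ok=False
        for d in(.12,.09,.06):
            for sgn in (1,):
                O=[np.pi,t,0]; 
                j=ctrl.ik([c[0]+d,c[1],.15],O)
                if j is not None: print(c,t,d,np.round(j,2)); ok=True;break
            if ok:break
        if ok:break
print(cv2.Rodrigues(np.zeros(3))[0][0,0], ctrl.read_state()["clock"])
E
```

```text
pushed False [ 0.607 -0.215  0.108] [0.2 0.2 0.2]
[[497, 220, 15, 85, 667], [229, 270, 37, 20, 370]]
(0.637, -0.216) 0.6 0.12 [-0.27  1.16  0.53 -0.17  2.03  1.27]
(0.653, 0.192) 0.6 0.12 [0.15 1.2  0.45 0.1  2.08 1.75]
1.0 15.9917
```

```bash
python3 - <<'E'
from h import *
im=cv2.imread("wR_raw.png"); cv2.imwrite("pics/wR.png",cv2.resize(im[200:384],(800,288)))
E
```

```text
(no output)
```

View pics/wR.png

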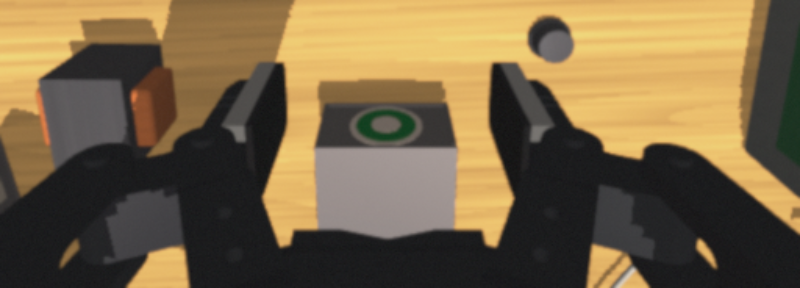

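The right crate carries the green and white ring, at (385,125) in this crop. I'll locate its underside edge and push it along its own axis.

```bash
python3 - <<'E'
from h import *
from scipy.spatial.transform import Rotation as Ro
s=ctrl.read_state(); w=ctrl.camera_info("wrist"); T=np.eye(4); T[:3,:3]=Ro.from_euler("xyz",s["tcp_rot"]).as_matrix(); T[:3,3]=s["position"]
M=T@w["tool_from_camera"]
px=np.array([(316,147),(456,147)])*.64+[0,200]-.2
u=cv2.undistortPoints(px.reshape(-1,1,2).astype(float),w["mtx"],w["distortion"]).reshape(-1,2)
d=np.c_[u,np.ones(2)]@M[:3,:3].T; o=M[:3,3]; p=o+d*((.07-o[2])/d[:,2])[:,None]
m=p.mean(0); yaw=np.arctan2(-(p[0]-p[1])[0],(p[0]-p[1])[1]); print(p.round(3),yaw)
print("turq rim",plane("top",[[535*.64,430*.64]],.12).round(3))
if abs(m[0]-.602)<.03 and abs(m[1]+.216)<.02 and abs(yaw)<.2:
    f=np.array([np.cos(yaw),np.sin(yaw)]); O=[np.pi,0,yaw]
    at=lambda d,z:[*(m[:2]+d*f),z]
    # travel: crate centre m-.06f onto line
    n=np.array([.997,-.076]); e=(m[:2]-.06*f-[.385,-.013])@n; k=e/(f@n); print("travel",k)
    ctrl.reach(at(.06,.2),O); ctrl.servo_line(at(.06,.028),.15)
    ctrl.servo_line(at(.02,.028),.08)
    r=ctrl.servo_line(at(.010-k,.028),.06,force_limit=30); q=ctrl.read_state(); print(r,q["position"].round(3),np.round(q["ft_force"],1))
    ctrl.servo_line(at(.05-k,.028),.1); ctrl.servo_line(at(.05-k,.25),.2)
    ctrl.reach([.45,.15,.35],O)
    im=ctrl.camera("top"); cv2.imwrite("top1_raw.png",im)
    cv2.imwrite("pics/f.png",np.vstack([cv2.resize(im,(400,300)),cv2.resize(ctrl.camera("side"),(400,300))]))
print(ctrl.read_state()["clock"])
E
```

```text
[[ 0.605 -0.16   0.07 ]
 [ 0.601 -0.267  0.07 ]] -0.039772590022578706
turq rim [[ 0.292 -0.29   0.12 ]]
travel 0.17248030980191745
False [ 0.44  -0.207  0.028] [ 1.2 -0.9 -0.2]
24.9833
```

View pics/f.png

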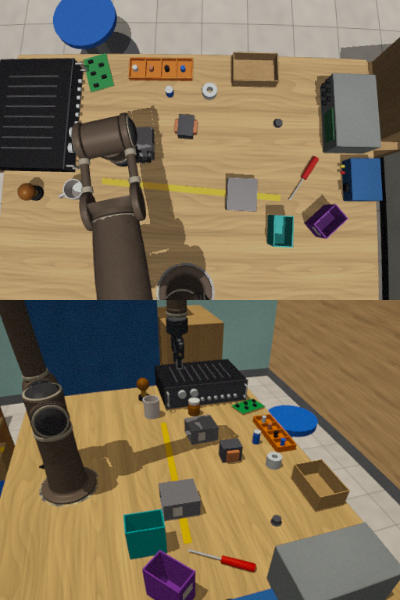

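The stamped crate lies on its side over the line at (241,193) in the top view. The plain crate lies well behind it and nothing else has moved. I'll check the offset numerically before handing in.

```bash
python3 - <<'E'
from h import *
im=cv2.imread("top1_raw.png"); h=cv2.cvtColor(im,cv2.COLOR_BGR2HSV)
m=cv2.inRange(h,(0,0,90),(180,60,220)); m[:215]=0;m[280:]=0;m[:,:270]=0;m[:,350:]=0
c=max(cv2.findContours(m,0,2)[0],key=cv2.contourArea); r=cv2.minAreaRect(c)
p=plane("top",[r[0]],.07)[0]; e=(p[:2]-[.385,-.013])@[.997,-.076]
print(r,p.round(3),"offset",e)
if abs(e)<.015: print(ctrl.close_job())
print(ctrl.read_state()["clock"])
E
```

```text
((308.8375244140625, 248.22451782226562), (39.35551834106445, 42.122703552246094), 2.2025980949401855) [ 0.367 -0.203  0.07 ] offset -0.0031406175900016865
the job is handed in; nothing more can be done
None
the job is handed in; nothing more can be done
```

I tipped both crates onto their sides, found the stamp under the right-hand crate, pushed only that one until its centre was about 3 mm from the dispatch line's middle, and handed the job in (no verdict was returned).

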